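# Seat the humidifier tank on its pegged base

## Task

Pick up the bedside humidifier's oblong water tank by its handle and seat it upright on the humidifier base, squared up with it (either way round), so that both pegs enter the pockets under the tank and it sits fully home, flush on the base. Set it down rather than dropping it, do not knock over the steel tumbler, and let go at the end.

Things in the scene. Friction and masses are not known exactly. Their poses are not given: they have to be found in the camera images.
- tank: Humidifier water tank: loose white oblong box, 70 (x) x 130 (y) x 90 mm high, 0.2-0.45 kg, upright. Origin: centre of underside, z up. Handle bar on top along y, centred: 84 long, 18 wide (x), 112-130 mm above underside; 12 mm long posts at its ends, open below. Underside: two square pockets 30 x 30, 26 mm deep, centred at x 0, y +-38 mm. Same when turned half round.
- base: Humidifier base: white oblong slab, fixed, 96 (x) x 150 (y) mm, flat top at 40 mm. Origin: centre of underside, z up. Two pegs, 12 mm diameter tapering to 6, stand 20 mm above the top at x 0, y +-38 mm. Seated, the tank's origin is 40 mm above this origin, y axes parallel. Not the small round one-peg stand (toothbrush charger).
- tumbler: Empty stainless steel tumbler, loose, upright, 110 mm high, 76 mm across, standing between tank and base. Origin: centre of underside, z up. Not to be knocked over.
Not all that is in view belongs to the job. What is shaped like the tank but yellow is not meant.

How it is judged:
On the way:
1. the tank is lifted clear of the nightstand, its underside more than 70 mm up (height (world z) of tank above 0.07 m), for 0.2 s.
At the end, for the whole second after the job is handed in: The tank stands on the base with both pegs in its pockets: its underside 34 to 46 mm above the base's underside (flush is 40), its centre within 15 mm of the base's centre seen from above, its long axis within 12 degrees of the base's, upright within 4 degrees, at rest; the tumbler stands upright (z of tank in the frame of base between 0.034 and 0.046 m and horizontal distance between tank and base below 0.015 m and angle between the y axis of tank and the y axis of base, either way round below 0.21 rad and angle between tank's own z axis and vertical below 0.07 rad and linear speed of tank below 0.02 m/s and angle between tumbler's own z axis and vertical below 0.2 rad); the robot touches nothing.
It fails at once if the tank is let go in the air (underside more than 75 mm up with no finger on it) (height (world z) of tank above 0.075 m and contact force between the fingers and tank below 0.05 N).
It fails at once if the tumbler is knocked over (tilted more than 30 degrees) (angle between tumbler's own z axis and vertical above 0.52 rad).
It also fails if it takes over 40 s, if anything falls off the work surface, if the arm or the gripper's body presses on something with over 40 N, if the wrist force passes 120 N, or if a joint passes its speed limit or range.

## Robot

A 6-joint arm with a two-finger parallel gripper is mounted at the origin on the work surface. World frame = base frame: x ahead of the robot, y to its left, z up, the work surface at z = 0. Lengths are in m, angles in rad, forces in N, time in s.
With the tool pointing down it reaches from about 0.375 to 0.975 m from the base axis. Payload 3.8 kg.
Tool frame: the origin (TCP) lies where the fingers leave the gripper's body, on its centre line; the fingertips stand 64 mm ahead of it and the grasp point (between the pads) lies 45 mm ahead of it; z points along the fingers, y is the line along which they close (so a half turn about z gives the same grasp; the last joint's range is limited). The gripper opens to 88 mm and grips with 3 to 60 N. Pads are 18 mm wide; open, the fingers measure 123 mm over their backs; the gripper's body (75 mm by 187 mm) begins 45 mm behind the grasp point.
Start: joints at [-1.291, 0.264, 1.604, -0, 1.274, -0.037], TCP at [0.21, -0.641, 0.303] pointing down, gripper open.
Joint ranges: [-2.63, 2.63], [-0.94, 2.18], [0.31, 2.57], [-1.31, 4.45], [0, 2.66], [-2.55, 2.55]. Speed limits (rad/s): [2.57, 2.57, 3.14, 3.14, 3.14, 3.14].

## Interface

Orientations are given as a rotation vector (axis times angle).
In Python, from station import readout, read_camera, camera_info, hand_in gives the robot as it stands.
- The arm moves only by the shell command python3 -m inch 'ROWS'. ROWS is a JSON object whose one key "motion" holds a list of rows, each a list of 3 entries, a list of its own where there are three numbers: the shift along the world's x, y, z in cm, then the turn, a rotation vector about the world's x, y, z in rad, then the opening, from -1 (shut) to 1 (fully open). A call has 1 to 12 rows; each row is the pose to reach, as a shift and turn from the pose commanded when the call began; what a row does not reach only later rows make up. A row lasts 1/12 s, in which the tool goes at most 41.7 mm and 7.16 degrees, less where a joint would pass 70% of its speed; a pose out of reach is approached as far as the arm can. A call with a gripper value outside its range is refused whole. The fingers move at their own pace and stop on an object; the grip force is fixed at half the most. Time passes only in rows, so rows that repeat a pose let the fingers close. It gives the time, the measured TCP pose, the force, the opening and the grip force at its end, in the units of the state.
- readout.state(): the state, without advancing time (a new reading comes with each control period).
- read_camera(name): name is "scene" or "top"; returns the picture (420x560x3 uint8, red, green, blue); there is no depth.
- camera_info(name): a dict with "fx", "fy", "cx", "cy" (pixels), "dist_coeffs" ([k1, k2, p1, p2, k3] as OpenCV has them; the pictures are not rectified), "eye" and "attitude" of the camera in the world. Camera axes: x right, y down, z forward; pixel columns grow to the right and rows downward; lengths in m; the calibration is good to about 2 mm. A picture is of the moment at which its call begins. camera_info takes no time and is no camera call.
- hand_in(): hands the job in; it is judged then, once.
The state is a dict: "time": time; "q": joint angles; "dq": joint speeds; "effort": joint torques, N m; "ee_pos": TCP position; "orientation": TCP orientation; "wrist_force": force on the tool from outside, world axes, zero at the start; "torque": the same for the moment, N m; "grip_width": opening from 0.0 (shut) to 1.0 (fully open); "finger_force": force on a finger pad.
Only numpy, scipy, OpenCV 4.12 (cv2) and the standard library are available. Lean on these libraries where they do the work, as an engineer would, in place of code of your own. Each camera call takes 0.05 s, during which the arm holds its last target. There are 200 camera calls.

## Working session

There is one attempt and no reset: what is moved stays moved. The work goes in short steps, Python scripts to look and compute and a shell command to move; the robot and the scene stay as the last step left them, time stands still between calls to the robot, and variables do not carry over. Pictures are saved under pics/ and viewed, at most 10 in all, crops included, and the job is handed in when it is done.

```bash
mkdir -p pics; python3 - <<'E'
from station import *
import cv2
for n in("scene","top"):
    cv2.imwrite(f"pics/{n}0.png",read_camera(n)[:,:,::-1]); print(n,camera_info(n))
print(readout.state())
E
```

```text
scene {'fx': 463.8819161776866, 'fy': 463.8819161776866, 'cx': 282.7323410594106, 'cy': 214.93714653687243, 'dist_coeffs': array([-0.15543303,  0.        ,  0.        ,  0.        ,  0.        ]), 'eye': array([ 0.82301965, -0.53294908,  0.62409386]), 'attitude': array([-2.2237675 , -0.80514493,  0.32096378])}
top {'fx': 387.77027217611055, 'fy': 387.77027217611055, 'cx': 274.07892234117213, 'cy': 211.05301019988727, 'dist_coeffs': array([-0.07843415,  0.        ,  0.        ,  0.        ,  0.        ]), 'eye': array([ 0.38471136, -0.03236335,  0.85000116]), 'attitude': array([-2.19695798,  2.16744205, -0.09213151])}
{'time': 0.1, 'q': array([-1.29088817e+00,  2.64703791e-01,  1.60522632e+00, -3.19687041e-05,
        1.27371464e+00, -3.69127111e-02]), 'dq': array([-4.49828556e-04, -8.59371712e-05, -3.38016739e-03, -1.29987059e-03,
        2.37497161e-04,  4.74410313e-04]), 'effort': array([ 4.96033826e-04, -5.03616464e+01, -3.58070505e+01,  7.31185614e-02,
        2.33703246e-02, -5.62724813e-05]), 'ee_pos': array([ 0.21013472, -0.64091858,  0.30150088]), 'orientation': array([-3.10024750e+00, -4.95276093e-01,  4.38039388e-04]), 'wrist_force': array([ 0.49083654, -0.17701952, -0.81826727]), 'torque': array([-0.00722417, -0.01273723,  0.06363973]), 'finger_force': 0.0, 'grip_width': 1.000757309187435}
```

View pics/scene0.png

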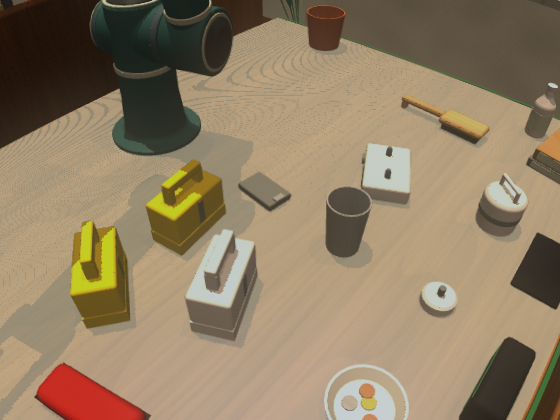

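View pics/top0.png

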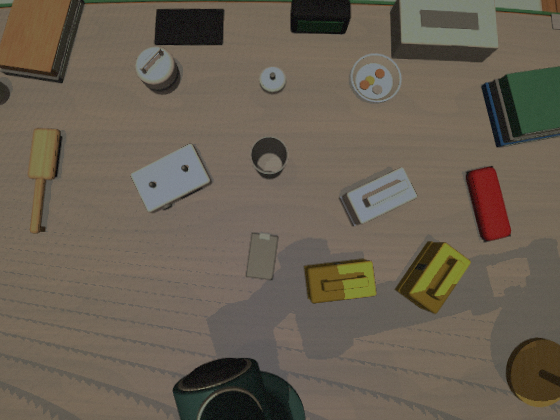

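Candidates for the tank:
- White oblong box with a bar handle, scene (222,280), top (380,195). It fits on colour and shape.
- Yellow boxes, top (340,281) and (433,276). Wrong colour.
- Round white jar, top (157,68). Wrong shape.

For the base, the white slab with two pegs, top (170,178), fits. The round one-peg stand at top (272,79) is the charger. I'll confirm both in one enlarged montage.

```bash
python3 - <<'E'
import cv2,numpy as np
s=cv2.imread("pics/scene0.png");t=cv2.imread("pics/top0.png")
c=lambda im,x,y:cv2.resize(im[y:y+75,x:x+100],None,fx=4,fy=4,interpolation=cv2.INTER_CUBIC)
# tank spans 110 rows in the scene view: crop its top part
cv2.imwrite("pics/m.png",np.vstack([np.hstack([c(t,330,160),c(t,122,140)]),np.hstack([c(s,175,225),c(s,340,135)])]))
E
```

```text
(no output)
```

View pics/m.png

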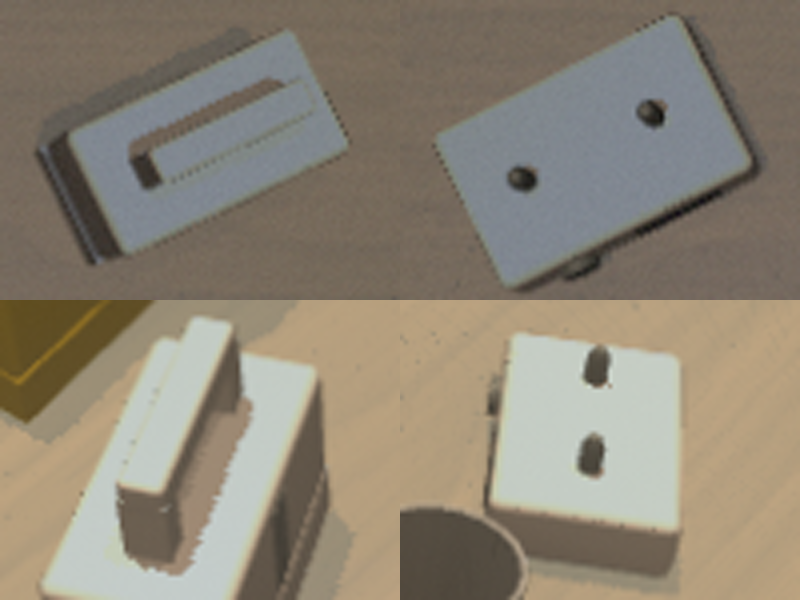

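The montage confirms the white tank with its handle bar (top view about (388,192)) and the two-peg base (top view about (170,178)). I'll triangulate the corners I read off it.

```bash
cat > h.py <<'E'
import cv2,numpy as np
from station import *
def cam(n):
    i=camera_info(n);K=np.array([[i['fx'],0,i['cx']],[0,i['fy'],i['cy']],[0,0,1]])
    R=cv2.Rodrigues(np.array(i['attitude']))[0]; return K,i['dist_coeffs'],R,i['eye']
def und(n,p):
    K,d,R,e=cam(n);return cv2.undistortPoints(np.array(p,float).reshape(-1,1,2),K,d)[:,0],np.c_[R.T,-R.T@e]
def tri(pt,ps):
    a,P=und('top',pt);b,Q=und('scene',ps);X=cv2.triangulatePoints(P,Q,a.T,b.T);return (X[:3]/X[3]).T
def plane(n,p,z):
    K,d,R,e=cam(n);a,_=und(n,p);r=np.c_[a,np.ones(len(a))]@R.T;return e+r*((z-e[2])/r[:,2])[:,None]
def cr(o,p): return (np.array(p,float)+.5)/4-.5+np.array(o)
E
cat > m.py <<'E'
from h import *
np.set_printoptions(precision=4,suppress=True)
# order: handle: top-view TL(148,152),BL(165,183),TR(302,80),BR(318,108)
ht=cr((330,160),[(148,152),(165,183),(302,80),(318,108)])
hs=cr((175,225),[(190,18),(233,21),(165,190),(118,187)])
X=plane('top',ht,.13);Y=plane('scene',hs,.13);print('handle top',X,'\nscene',Y)
print(tri([ht.mean(0)],[hs.mean(0)]),X.mean(0),Y.mean(0))
tt=cr((330,160),[(70,133),(290,30),(348,145),(125,253)]);X=plane('top',tt,.09);print('tank top',X,X.mean(0))
bt=cr((122,140),[(37,138),(280,14),(352,160),(108,288)]);bs=cr((340,135),[(112,35),(280,57),(278,228),(92,203)])
X=plane('top',bt,.04);Y=plane('scene',bs,.04);print('base',X,'\n',Y,X.mean(0),Y.mean(0),tri([bt.mean(0)],[bs.mean(0)]))
print('pegs scene',plane('scene',cr((340,135),[(197,82),(191,172)]),.04))
print('tumbler',tri([(269,157)],[(348,205)]))
E
python3 m.py
```

```text
handle top [[ 0.4704 -0.2084  0.13  ]
 [ 0.4559 -0.2163  0.13  ]
 [ 0.506  -0.2825  0.13  ]
 [ 0.4927 -0.29    0.13  ]] 
scene [[ 0.4564 -0.2174  0.13  ]
 [ 0.4696 -0.2082  0.13  ]
 [ 0.5072 -0.2809  0.13  ]
 [ 0.4941 -0.2904  0.13  ]]
[[ 0.4814 -0.2496  0.1282]] [ 0.4813 -0.2493  0.13  ] [ 0.4818 -0.2492  0.13  ]
tank top [[ 0.4841 -0.1792  0.09  ]
 [ 0.538  -0.2908  0.09  ]
 [ 0.4803 -0.3193  0.09  ]
 [ 0.4249 -0.2064  0.09  ]] [ 0.4818 -0.2489  0.09  ]
base [[0.5249 0.2714 0.04  ]
 [0.5932 0.143  0.04  ]
 [0.5148 0.102  0.04  ]
 [0.4452 0.2295 0.04  ]] 
 [[0.4468 0.2288 0.04  ]
 [0.5272 0.2731 0.04  ]
 [0.5938 0.1452 0.04  ]
 [0.5142 0.1011 0.04  ]] [0.5195 0.1865 0.04  ] [0.5205 0.1871 0.04  ] [[0.5202 0.1875 0.0363]]
pegs scene [[0.504  0.2224 0.04  ]
 [0.5395 0.1543 0.04  ]]
tumbler [[ 0.5529 -0.0228  0.0987]]
```

Both views agree. The tank is at (0.4815, -0.249) with its long axis at -63.8°. The base is at (0.520, 0.187) with its long axis at -62°. The tool has to turn +98° (1.71 rad), which also keeps joint 6 well inside its range. I'll move above the tank first.

```bash
python3 -m inch '{"motion":[[[3,4,0],[0,0,0.12],1],[[6,8,0],[0,0,0.24],1],[[8,12,0],[0,0,0.36],1],[[11,16,0],[0,0,0.48],1],[[14,20,0],[0,0,0.6],1],[[17,24,0],[0,0,0.72],1],[[19,28,0],[0,0,0.84],1],[[22,32,0],[0,0,0.96],1],[[25,36,0],[0,0,1.08],1],[[27,39,0],[0,0,1.2],1],[[27.1,39.2,0],[0,0,1.32],1],[[27.1,39.2,0],[0,0,1.44],1]]}'
python3 -m inch '{"motion":[[[0,0,-2],[0,0,0.12],1],[[0,0,-4],[0,0,0.24],1],[[0,0,-5],[0,0,0.27],1],[[0,0,-5],[0,0,0.27],1],[[0,0,-5],[0,0,0.27],1]]}'
cat > s.py <<'E'
from h import *
s=readout.state();R=cv2.Rodrigues(s['orientation'])[0]
print(s['time'],s['ee_pos'].round(4),'yaw y',np.degrees(np.arctan2(R[1,1],R[0,1])).round(2),'tilt',R[:,2].round(3),s['wrist_force'].round(2),s['grip_width'],s['finger_force'],s['q'].round(2))
E
python3 s.py
```

```text
time: 1.1
ee_pos: [0.4829, -0.2455, 0.3023]
orientation: [-1.995, -2.426, -0.003]
wrist_force: [-0.2, -0.7, -0.3]
grip_width: 1.0
finger_force: 0.0
time: 1.52
ee_pos: [0.4807, -0.249, 0.2517]
orientation: [-1.662, -2.663, 0.0]
wrist_force: [0.9, -0.8, -0.7]
grip_width: 0.999
finger_force: 0.0
1.5167 [ 0.4807 -0.249   0.2517] yaw y 26.06 tilt [-0.002  0.001 -1.   ] [ 0.9  -0.79 -0.68] 0.9993789246528356 0.0 [-0.52  0.05  1.94  0.    1.15 -0.98]
```

The tool is aligned over the tank. Next it goes down and closes on the handle.

```bash
python3 -m inch '{"motion":[[[0,0,-2],[0,0,0],1],[[0.1,0,-4],[0,0,0],1],[[0.1,0,-6],[0,0,0],1],[[0.1,0,-7.5],[0,0,0],1],[[0.1,0,-8.5],[0,0,0],1],[[0.1,0,-8.5],[0,0,0],1],[[0.1,0,-8.5],[0,0,0],1]]}'
python3 -m inch '{"motion":[[[0,0,0],[0,0,0],-1],[[0,0,0],[0,0,0],-1],[[0,0,0],[0,0,0],-1],[[0,0,0],[0,0,0],-1],[[0,0,0],[0,0,0],-1],[[0,0,0],[0,0,0],-1],[[0,0,0],[0,0,0],-1],[[0,0,0],[0,0,0],-1],[[0,0,0],[0,0,0],-1],[[0,0,0],[0,0,0],-1]]}'; python3 s.py
```

```text
time: 2.1
ee_pos: [0.4825, -0.2497, 0.1682]
orientation: [1.663, 2.665, 0.0]
wrist_force: [0.7, -0.7, -0.3]
grip_width: 0.998
finger_force: 0.0
time: 2.93
ee_pos: [0.4822, -0.2494, 0.1676]
orientation: [-1.662, -2.666, -0.0]
wrist_force: [-0.2, 0.5, 0.0]
grip_width: 0.268
finger_force: 0.0
2.9333 [ 0.4822 -0.2494  0.1676] yaw y 26.13 tilt [-0.  0. -1.] [-0.16  0.54  0.01] 0.2681457099304045 0.0 [-0.52  0.14  2.02  0.    0.98 -0.98]
```

```bash
python3 -m inch '{"motion":[[[0,0,0],[0,0,0],-1],[[0,0,0],[0,0,0],-1],[[0,0,0],[0,0,0],-1],[[0,0,0],[0,0,0],-1],[[0,0,0],[0,0,0],-1],[[0,0,0],[0,0,0],-1]]}'; python3 s.py
```

```text
time: 3.43
ee_pos: [0.4822, -0.2495, 0.1677]
orientation: [-1.662, -2.666, 0.0]
wrist_force: [-1.8, -0.7, 0.0]
grip_width: 0.197
finger_force: 30.0
3.4333 [ 0.4822 -0.2495  0.1677] yaw y 26.12 tilt [-0. -0. -1.] [-1.76 -0.71  0.03] 0.19668788297752524 30.00379230827093 [-0.52  0.14  2.02 -0.    0.98 -0.98]
```

Gripped: the opening is 17.3 mm, matching the 18 mm bar, at 30 N. Lifting 16 cm.

```bash
python3 -m inch '{"motion":[[[0,0,0.5],[0,0,0],-1],[[0,0,1.5],[0,0,0],-1],[[0,0,3],[0,0,0],-1],[[0,0,4.5],[0,0,0],-1],[[0,0,6],[0,0,0],-1],[[0,0,8],[0,0,0],-1],[[0,0,10],[0,0,0],-1],[[0,0,12],[0,0,0],-1],[[0,0,14],[0,0,0],-1],[[0,0,15.5],[0,0,0],-1],[[0,0,16],[0,0,0],-1],[[0,0,16],[0,0,0],-1]]}'; python3 s.py
python3 - <<'E'
from station import *
import cv2
cv2.imwrite("pics/scene1.png",read_camera("scene")[:,:,::-1])
E
```

```text
time: 4.43
ee_pos: [0.483, -0.2497, 0.33]
orientation: [1.66, 2.663, 0.001]
wrist_force: [0.6, -0.0, -3.5]
grip_width: 0.199
finger_force: 30.0
4.4333 [ 0.483  -0.2497  0.33  ] yaw y 26.13 tilt [ 0.004 -0.002 -1.   ] [ 0.6  -0.02 -3.48] 0.1992412341725008 29.990411326289177 [-0.52 -0.    1.85  0.    1.29 -0.98]
```

View pics/scene1.png

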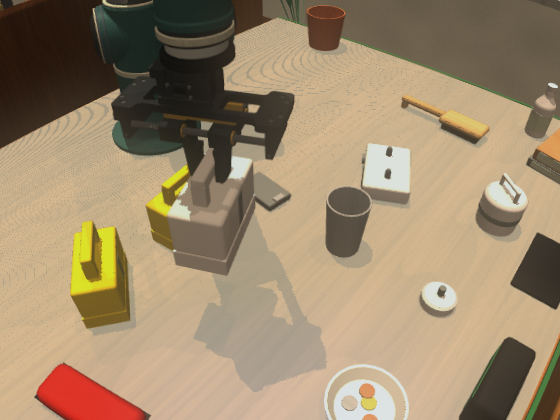

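The tank (around (213,210)) hangs level in the gripper and is clear of everything. I'll carry it over at 0.16 m.

```bash
python3 -m inch '{"motion":[[[0.1,1,0],[0,0,0],-1],[[0.2,3,0],[0,0,0],-1],[[0.5,5.5,0],[0,0,0],-1],[[0.7,8,0],[0,0,0],-1],[[0.9,10.5,0],[0,0,0],-1],[[1.1,13,0],[0,0,0.01],-1],[[1.3,15.5,0],[0,0,0.01],-1],[[1.5,18,0],[0,0,0.02],-1],[[1.8,20.5,0],[0,0,0.02],-1],[[2,23,0],[0,0,0.03],-1],[[2.2,25.5,0],[0,0,0.03],-1],[[2.4,28,0],[0,0,0.03],-1]]}'
python3 -m inch '{"motion":[[[0.2,2.5,0],[0,0,0],-1],[[0.4,5,0],[0,0,0],-1],[[0.7,7.5,0],[0,0,0],-1],[[0.9,10,0],[0,0,0],-1],[[1.1,12.5,0],[0,0,0],-1],[[1.3,14.5,0],[0,0,0],-1],[[1.4,15.7,0],[0,0,0],-1],[[1.4,15.7,0],[0,0,0],-1],[[1.4,15.7,0],[0,0,0],-1],[[1.4,15.7,0],[0,0,0],-1]]}'; python3 s.py
```

```text
time: 5.48
ee_pos: [0.505, 0.0325, 0.3258]
orientation: [-1.62, -2.688, 0.002]
wrist_force: [0.2, 0.4, -3.8]
grip_width: 0.199
finger_force: 30.0
time: 6.32
ee_pos: [0.5198, 0.1868, 0.327]
orientation: [-1.622, -2.69, 0.003]
wrist_force: [-0.2, 0.4, -3.1]
grip_width: 0.196
finger_force: 30.0
6.3167 [0.5198 0.1868 0.327 ] yaw y 27.84 tilt [-0.001 -0.001 -1.   ] [-0.18  0.37 -3.09] 0.1959271125322072 29.990461841225624 [ 0.3   0.02  1.84 -0.    1.29 -0.19]
```

Now I'll go down to just above the pegs and check from the cameras.

```bash
python3 -m inch '{"motion":[[[0,0,-1],[0,0,0],-1],[[0,0,-3],[0,0,0],-1],[[0,0,-5],[0,0,0],-1],[[0,0,-7],[0,0,0],-1],[[0,0,-8.3],[0,0,0],-1],[[0,0,-9],[0,0,0],-1],[[0,0,-9],[0,0,0],-1],[[0,0,-9],[0,0,0],-1]]}'; python3 s.py
python3 - <<'E'
from station import *
import cv2,numpy as np
s=read_camera("scene")[:,:,::-1];t=read_camera("top")[:,:,::-1]
a=cv2.resize(s[80:230,320:420],None,fx=4,fy=4,interpolation=2);b=cv2.resize(t[115:265,120:220],None,fx=4,fy=4,interpolation=2)
cv2.imwrite("pics/d.png",np.hstack([a,b]))
E
```

```text
time: 6.98
ee_pos: [0.5204, 0.1872, 0.2378]
orientation: [-1.622, -2.69, 0.0]
wrist_force: [0.2, -0.2, -2.7]
grip_width: 0.201
finger_force: 30.0
6.9833 [0.5204 0.1872 0.2378] yaw y 27.81 tilt [-0. -0. -1.] [ 0.23 -0.18 -2.73] 0.20077170781705808 29.989426787942648 [ 0.3   0.09  1.94 -0.    1.12 -0.19]
```

View pics/d.png

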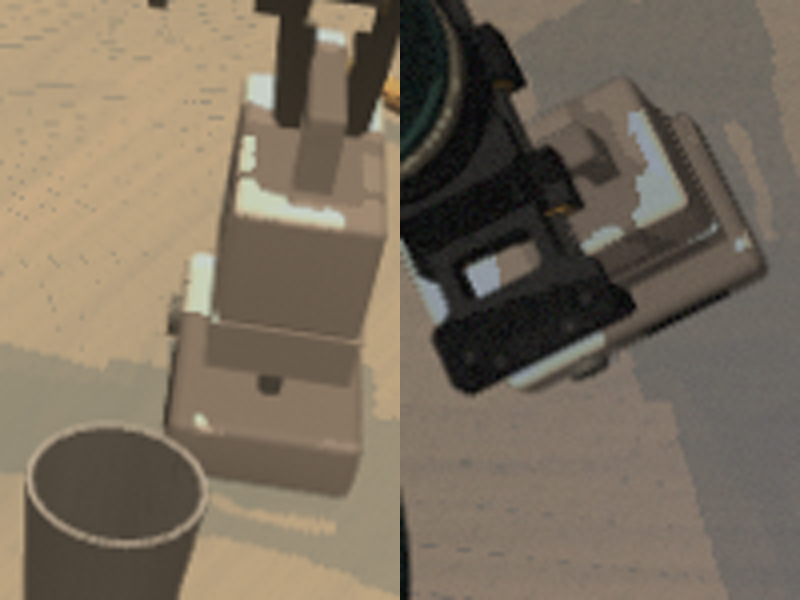

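The tank hangs squarely over the base, with its near bottom edge at crop (207,365)–(352,386). The near peg shows at (269,383) below it. I'll check the edge position numerically.

```bash
python3 - <<'E'
from h import *
p=plane('scene',cr((320,80),[(207,365),(352,386)]),.0701);print(p,p.mean(0),np.degrees(np.arctan2(*(p[1]-p[0])[[1,0]])))
a=np.radians(-62);c=np.array([.5205,.1873]);print(c+.065*np.array([np.cos(a),np.sin(a)]))
E
```

```text
[[0.51998279 0.11618568 0.0701    ]
 [0.58175303 0.14890545 0.0701    ]] [0.55086791 0.13254556 0.0701    ] 27.910223611350222
[0.55101565 0.12990841]
```

The near edge lands within 3 mm and 0.1° of where it should be, against ±9 mm of pocket clearance. Lowering it slowly.

```bash
python3 -m inch '{"motion":[[[0,0,-0.5],[0,0,0],-1],[[0,0,-1],[0,0,0],-1],[[0,0,-1.5],[0,0,0],-1],[[0,0,-2],[0,0,0],-1],[[0,0,-2.4],[0,0,0],-1],[[0,0,-2.7],[0,0,0],-1],[[0,0,-2.7],[0,0,0],-1],[[0,0,-2.7],[0,0,0],-1]]}'; python3 s.py
```

```text
time: 7.75
ee_pos: [0.5201, 0.1876, 0.2103]
orientation: [-1.621, -2.69, 0.001]
wrist_force: [0.3, 0.1, -3.1]
grip_width: 0.199
finger_force: 30.0
7.75 [0.5201 0.1876 0.2103] yaw y 27.85 tilt [-0.001 -0.    -1.   ] [ 0.33  0.13 -3.07] 0.198553870468357 29.990193620324135 [ 0.3   0.11  1.96 -0.    1.07 -0.18]
```

```bash
python3 -m inch '{"motion":[[[0,0,-0.1],[0,0,0],-1],[[0,0,-0.2],[0,0,0],-1],[[0,0,-0.25],[0,0,0],-1],[[0,0,-0.3],[0,0,0],-1],[[0,0,-0.3],[0,0,0],-1]]}'; python3 s.py
```

```text
time: 8.17
ee_pos: [0.5203, 0.1876, 0.2077]
orientation: [1.622, 2.691, 0.0]
wrist_force: [0.3, 0.0, -3.6]
grip_width: 0.202
finger_force: 30.0
8.1667 [0.5203 0.1876 0.2077] yaw y 27.84 tilt [ 0.  0. -1.] [ 0.34  0.01 -3.63] 0.20186419843361555 29.990697763860226 [ 0.3   0.11  1.96 -0.    1.06 -0.18]
```

```bash
python3 -m inch '{"motion":[[[0,0,-0.05],[0,0,0],-1],[[0,0,-0.1],[0,0,0],-1],[[0,0,-0.1],[0,0,0],-1]]}'; python3 -m inch '{"motion":[[[0,0,-0.05],[0,0,0],-1],[[0,0,-0.1],[0,0,0],-1],[[0,0,-0.1],[0,0,0],-1]]}'
```

```text
time: 8.42
ee_pos: [0.5205, 0.1877, 0.2076]
orientation: [1.621, 2.69, 0.001]
wrist_force: [-1.9, -0.8, 3.2]
grip_width: 0.197
finger_force: 30.0
time: 8.67
ee_pos: [0.5207, 0.1878, 0.2077]
orientation: [1.621, 2.69, 0.002]
wrist_force: [-4.1, -1.3, 7.7]
grip_width: 0.2
finger_force: 30.1
```

Contact came at 0.2077 m, which is exactly the seated height. Opening and backing off straight up.

```bash
python3 -m inch '{"motion":[[[0,0,0],[0,0,0],0.2],[[0,0,0],[0,0,0],0.6],[[0,0,0],[0,0,0],1],[[0,0,0],[0,0,0],1],[[0,0,0],[0,0,0],1],[[0,0,0],[0,0,0],1],[[0,0,0],[0,0,0],1],[[0,0,0],[0,0,0],1],[[0,0,0],[0,0,0],1],[[0,0,0],[0,0,0],1],[[0,0,0],[0,0,0],1],[[0,0,0],[0,0,0],1]]}'
python3 -m inch '{"motion":[[[0,0,1],[0,0,0],1],[[0,0,3],[0,0,0],1],[[0,0,5],[0,0,0],1],[[0,0,8],[0,0,0],1],[[0,0,11],[0,0,0],1],[[0,0,14],[0,0,0],1],[[0,0,16],[0,0,0],1],[[0,0,16],[0,0,0],1],[[0,0,16],[0,0,0],1]]}'
python3 - <<'E'
from station import *
import cv2
cv2.imwrite("pics/e.png",cv2.resize(read_camera("scene")[60:270,280:480,::-1],None,fx=2.8,fy=2.8,interpolation=2))
E
```

```text
time: 9.67
ee_pos: [0.5203, 0.1876, 0.2057]
orientation: [1.622, 2.691, 0.0]
wrist_force: [-0.5, 0.4, 0.1]
grip_width: 1.002
finger_force: 0.0
time: 10.42
ee_pos: [0.5209, 0.1878, 0.3679]
orientation: [1.62, 2.688, 0.005]
wrist_force: [-0.2, -0.2, -0.7]
grip_width: 0.998
finger_force: 0.0
```

View pics/e.png

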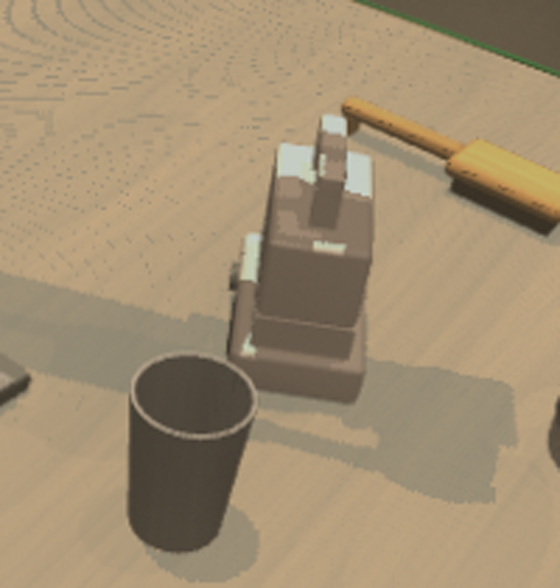

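The tank sits flush and square on the base (crop (310,270)), the tumbler is upright at (190,450), and the gripper is clear above. Handing in.

```bash
python3 -c "
from station import *
print(hand_in())"
```

```text
the job is handed in; nothing more can be done
None
```

The tank is seated flush and square on the base, released, with the tumbler still standing; the job was handed in after about 10.5 s on the robot's clock, though the hand-in gave no verdict back.

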